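# Strip the wear-test spindle for inspection

## Robot

A 6-joint arm with a two-finger parallel gripper is mounted at the origin on a cart in front of the work surface, level with it; the furniture and walls round the work are solid. World frame = base frame: x ahead of the robot, y to its left, z up, the work surface at z = 0. Lengths are in m, angles in rad, forces in N, time in s.
With the tool pointing down it reaches from about 0.275 to 0.875 m from the base axis. Payload 12.5 kg.
Tool frame: the origin (TCP) lies midway between the tips of the shut fingers; the grasp point (between the pads) lies 19 mm behind it; z points along the fingers, y is the direction in which the jaws open and shut (so a half turn about z gives the same grasp; the last joint's range is limited). The gripper opens to 85 mm and grips with 20 to 120 N. Pads are 22 mm wide; open, the fingers measure 114 mm over their backs; the gripper's body (76 mm by 85 mm) begins 54 mm behind the grasp point. The pads swing forward as they close: fully open they stand 13 mm farther back than shut.
Start: joints at [-1.36, 0.351, 1.652, -0, 1.139, -0.085], TCP at [0.16, -0.526, 0.231] pointing down, gripper open.
Joint ranges: [-2.75, 2.75], [-0.79, 2.1], [0.01, 2.65], [-1.57, 4.71], [0.07, 3.14], [-2.87, 2.87]. Speed limits (rad/s): [2.22, 2.22, 2.79, 3.14, 3.14, 3.14].

## Interface

Orientations are given as a 3x3 rotation matrix whose columns are the frame's x, y, z axes.
In Python, from cell import robot, solver, imaging, sign_off gives the robot as it stands. Calls block until the motion is done:
- robot.move_to(position, orientation): joint-space move of the TCP to a pose.
- robot.move_l(position, ori=None, max_speed=0.15, force_limit=None): straight line of the TCP; ori=None keeps the orientation; max_speed is the mean speed in m/s. With force_limit (N) it stops when the force on the tool has changed by that much, and returns True; else False.
- robot.set_joints(angles): joint-space move.
- robot.set_gripper(opening, squeeze=None): finger opening in m; squeeze is the grip in N (None keeps the last); returns when the fingers have stopped.
- robot.dwell(seconds).
- solver.inverse_kinematics(position, orientation): joint angles nearest the present ones, or None.
- robot.get_state(): the state.
- imaging.camera(name): name is "side" or "top" or "wrist"; returns (picture, depth): 420x560x3 uint8, red, green, blue; 420x560 float32, m along the optical axis (not along the pixel's ray), 0 where there is no reading.
- imaging.calibration(name): a dict with "K" (3x3 intrinsics, pixels), "k1" (the pictures are not rectified: a ray, as slopes to the right and down, at radius r is drawn at 1 + k1 r^2 times it, then the intrinsics apply), "T" (4x4, takes a point from camera to world coordinates). Camera axes: x right, y up, looking along -z (the intrinsics and any distortion apply to the point x, -y, -z); pixel columns grow to the right and rows downward; lengths in m; the calibration is good to about 2 mm. A picture is of the moment at which its call begins: read the wrist's pose just before it. calibration takes no time and is no camera call; for the wrist camera it gives the pose at the moment of the call.
A pose or a line that the arm cannot do raises robot.MotionError and nothing moves.
- sign_off(): hands the job in, once; it reports no verdict.
The state is a dict: "time_s": time; "qpos": joint angles; "dq": joint speeds; "joint_torque": joint torques, N m; "tool_pos": TCP position; "tcp_rot": TCP orientation; "wrist_force": force on the tool from outside, world axes, zero at the start; "moment": the same for the moment, N m; "width": finger opening in m.
Only numpy, scipy, OpenCV 4.12 (cv2) and the standard library are available. Lean on these libraries where they do the work, as an engineer would, in place of code of your own. Each camera call takes 0.05 s, during which the arm holds its last target.

## Task

The wear test is finished, so strip the stack off the test spindle from the top down and lay each part where its next step is done: the black clamp collar in the larger compartment of the orange parts tray, the ball bearing in the blue cleaning dish, the brass spacer in the middle of the black granite plate to be measured, and the worn steel disc seated in the round pocket of the grey specimen carrier. Set every part down flat instead of dropping it, and let go of it.

Things in the scene. Friction and masses are not known exactly. Their poses are not given: they have to be found in the camera images.
- collar_c (a point): black clamp collar, a ring 30 mm across and 14 mm high with a 12 mm bore; the smallest part, on top of the stack on the spindle. The point is its centre (half-way up, 7 mm above its underside); z is its axis, up. About 45 g.
- bearing_c (a point): ball bearing, a steel ring with a rust-red seal between its inner and outer ring, 40 mm across and 12 mm high with an 18 mm bore; second from the top of the stack, right under the collar. The point is its centre (6 mm above its underside); z is its axis, up. About 70 g.
- spacer_c (a point): brass spacer ring, 48 mm across and 12 mm high with an 18 mm bore; third from the top, under the bearing. The point is its centre (6 mm above its underside); z is its axis, up. About 130 g.
- disc_c (a point): steel test disc with a dark worn track on its upper face, 64 mm across and 14 mm high with an 18 mm bore; the lowest and widest part of the stack. The point is its centre (7 mm above its underside); z is its axis, up. About 300 g.
- spindle: blue-grey test spindle, fixed, carrying the stack. Foot plate 100 x 100 x 12 mm, housing 72 mm wide narrowing to 50, then a 44 mm seat 40 mm above the worktop. A 14 mm shaft (9 mm above 76 mm) rises to 88.5 mm; parts slip over it with 1.5 mm play and lift straight off. Undersides at start: disc 40, spacer 54, bearing 66, collar 78 mm above the worktop. Origin: centre of its underside; z up.
- tray_bay (a point): larger compartment of the orange parts tray (tray 105 x 154 mm, walls 22 mm above the worktop, fixed). The point is the middle of the compartment's floor, 3 mm above the worktop. The compartment is 99 mm along the point's x and 86 mm along its y; a 17 mm high partition bounds it at y = -43 mm, walls the other sides. The smaller compartment lies beyond the partition.
- dish_floor (a point): blue cleaning dish with a white rim, round, fixed, 117 mm across its rim and 22 mm high, flat floor about 98 mm across. The point is the middle of its floor, 4 mm above the worktop.
- plate_top (a point): small black granite inspection plate, 100 x 100 mm, fixed. The point is the middle of its flat top, 25 mm above the worktop; x and y run along its edges.
- carrier_pocket (a point): grey square specimen carrier, 100 x 100 mm and 14 mm high, fixed, with a round pocket for the disc: 76 mm across, 4 mm deep, with a 2 mm bevel round its mouth and a dark floor. The point is the middle of the pocket's floor, 10 mm above the worktop; the carrier's upper face is 14 mm above the worktop, so the disc, once seated, stands 10 mm proud of it.

How it is judged:
By the outcome, as a careful person would: the job done as asked, in the order asked, and still so for the second after the job is handed in, with the robot touching nothing.
It also fails if it takes over 104 s, if anything falls off the work surface, if the arm or the gripper's body presses on something with over 40 N, if the wrist force passes 120 N, or if a joint passes its speed limit or range.

## Working session

There is one attempt and no reset: what is moved stays moved. The work goes in short steps, each a Python script; the robot and the scene stay as the last script left them, time stands still between calls to the robot, and variables do not carry over. Pictures are saved under pics/ and viewed, and the job is handed in when it is done.

```bash
ls; mkdir -p pics; python3 - <<'E'
from cell import robot, solver, imaging
import cv2, numpy as np
print(robot.get_state())
for n in ("side","top","wrist"):
    c=imaging.calibration(n); p,d=imaging.camera(n)
    cv2.imwrite(f"pics/{n}0.png",p[:,:,::-1]); np.savez(f"pics/{n}0.npz",p=p,d=d,K=c["K"],k1=c["k1"],T=c["T"])
    print(n,c["K"].tolist() if hasattr(c["K"],'tolist') else c["K"],c["k1"],np.round(c["T"],4).tolist(),d.min(),d.max())
E
```

```text
pics
{'time_s': 0.0, 'qpos': array([-1.35959624e+00,  3.51283696e-01,  1.65245832e+00,  3.09152682e-05,
        1.13911342e+00, -8.46314858e-02]), 'dq': array([-8.63097537e-04,  1.39144291e-03,  1.60496199e-03,  4.80538410e-05,
       -3.79387445e-04,  1.19746985e-03]), 'joint_torque': array([ 1.76082705e-05, -5.06099796e+01, -2.91403592e+01, -1.49295583e-04,
        4.50625696e-03, -5.50969344e-05]), 'tool_pos': array([ 0.16028556, -0.52575852,  0.23071942]), 'tcp_rot': array([[ 9.56563832e-01,  2.91522863e-01, -2.37266642e-04],
       [ 2.91522928e-01, -9.56563037e-01,  1.24061188e-03],
       [ 1.34706228e-04, -1.25589312e-03, -9.99999202e-01]]), 'wrist_force': array([ 0.76724304, -0.19954381,  0.03417235]), 'moment': array([-0.0030416 , -0.01185744, -0.00256461]), 'width': 0.0858474524681674}
side [[487.3952305795974, 0.0, 281.09315113137666], [0.0, 487.3952305795974, 203.21303441856878], [0.0, 0.0, 1.0]] 0.05732108876694231 [[0.9081, 0.2186, -0.3571, -0.0321], [-0.4185, 0.4518, -0.7878, -1.218], [-0.0108, 0.8649, 0.5018, 0.838], [0.0, 0.0, 0.0, 1.0]] 0.0 2.4594226
top [[495.1524936585217, 0.0, 282.62302238048596], [0.0, 495.1524936585217, 201.8088687421179], [0.0, 0.0, 1.0]] -0.0481726874456671 [[-0.0299, 0.991, -0.1303, 0.3563], [-0.9993, -0.0327, -0.0198, -0.0136], [-0.0239, 0.1296, 0.9913, 1.2591], [0.0, 0.0, 0.0, 1.0]] 0.0 2.0811942
wrist [[328.6842887727526, 0.0, 282.7904524488082], [0.0, 328.6842887727526, 210.70634543391654], [0.0, 0.0, 1.0]] 0.015123233465251205 [[0.2912, 0.9187, 0.2668, 0.2283], [-0.9567, 0.2798, 0.0804, -0.505], [-0.0008, -0.2786, 0.9604, 0.3725], [0.0, 0.0, 0.0, 1.0]] 0.0 1.5559949
```

View pics/top0.png

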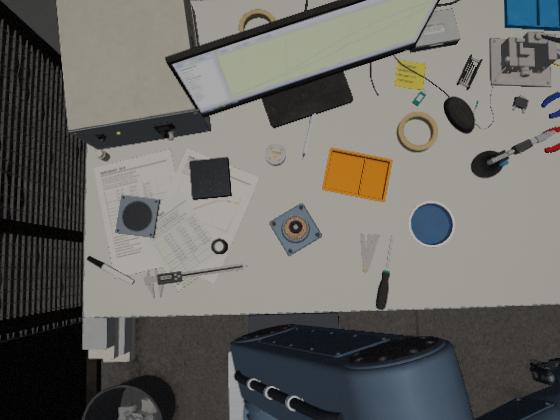

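View pics/side0.png

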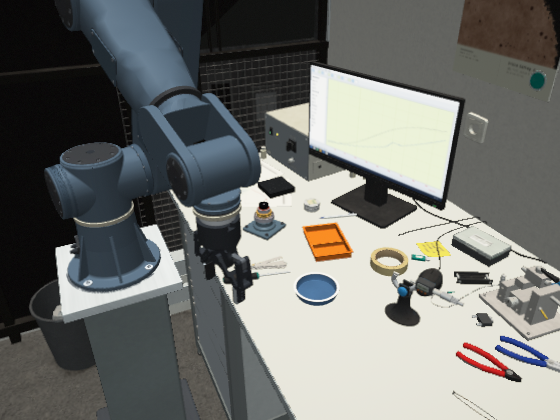

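View pics/wrist0.png

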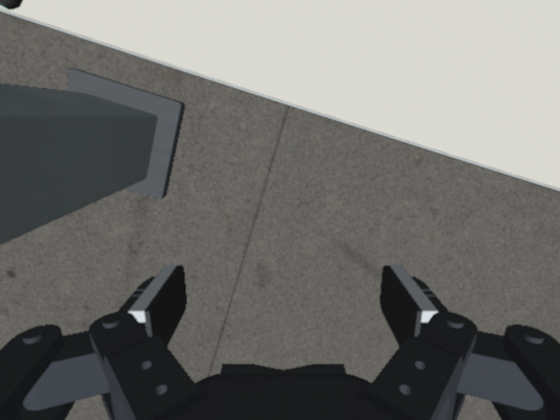

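The top view shows the carrier at (138,216), plate at (210,178), spindle at (296,229), tray at (358,174) and dish at (432,224), plus a loose black ring at (219,246) that isn't part of the job. I'll zoom in and measure each target.

```bash
cat > h.py <<'E'
import numpy as np, cv2
def cast(uv,z,c):
    uv=np.asarray(uv,float).reshape(-1,1,2)
    n=cv2.undistortPoints(uv,np.array(c["K"]),np.array([float(c["k1"]),0,0,0,0])).reshape(-1,2)
    T=np.array(c["T"]); d=np.c_[n[:,0],-n[:,1],-np.ones(len(n))]@T[:3,:3].T; o=T[:3,3]
    return o+d*((z-o[2])/d[:,2])[:,None]
def cloud(c):
    d=c["d"]; H,W=d.shape; u,v=np.meshgrid(np.arange(W),np.arange(H))
    n=cv2.undistortPoints(np.stack([u,v],-1).reshape(-1,1,2).astype(float),np.array(c["K"]),np.array([float(c["k1"]),0,0,0,0])).reshape(H,W,2)
    p=np.stack([n[...,0]*d,-n[...,1]*d,-d],-1); T=np.array(c["T"])
    P=p@T[:3,:3].T+T[:3,3]; P[d==0]=np.nan; return P
E
python3 - <<'E'
from h import *
c=dict(np.load("pics/top0.npz"))
p=c["p"][:,:,::-1]
cv2.imwrite("pics/topz.png",cv2.resize(p[130:270,95:295],None,fx=4,fy=4,interpolation=cv2.INTER_CUBIC))
cv2.imwrite("pics/topz2.png",cv2.resize(p[130:270,265:465],None,fx=4,fy=4,interpolation=cv2.INTER_CUBIC))
P=cloud(c)
for n,u,v in [("carrier",138,216),("plate",210,178),("tray",350,174),("trayr",375,178),("dish",432,224),("spin",296,229),("table",330,260),("ring",219,246)]:
    print(n,np.round(P[v,u],3))
E
```

```text
carrier [0.495 0.382 0.015]
plate [0.585 0.194 0.026]
tray [ 0.588 -0.164  0.002]
trayr [ 0.575 -0.228  0.002]
dish [ 0.452 -0.365  0.006]
spin [ 0.444 -0.02   0.093]
table [ 0.37  -0.103  0.005]
ring [0.412 0.17  0.048]
```

View pics/topz.png

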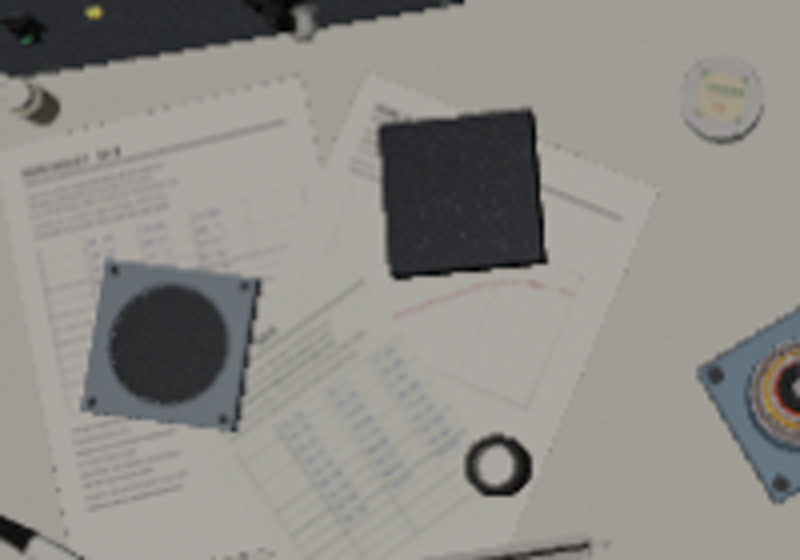

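View pics/topz2.png

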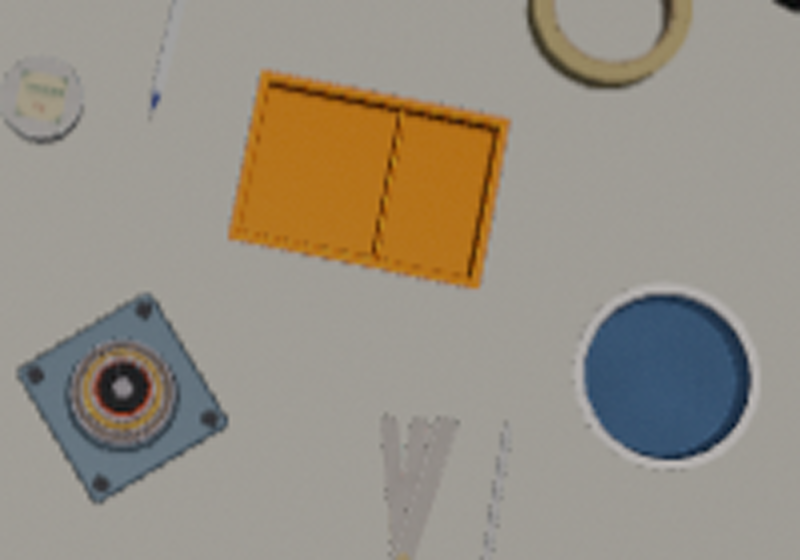

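Zoomed: the larger tray compartment is the left (+y) one, its partition at about x=362 in the full image. All targets are clearly visible. Next I compute the centres with masks and rays, and check the clearance to the monitor and the box.

```bash
cat > m.py <<'E'
from h import *
c=dict(np.load("pics/top0.npz")); p=c["p"]
hsv=cv2.cvtColor(p,cv2.COLOR_RGB2HSV)
def blob(mask,box):
    m=np.zeros_like(mask); x0,y0,x1,y1=box; m[y0:y1,x0:x1]=mask[y0:y1,x0:x1]
    cs,_=cv2.findContours(m,cv2.RETR_EXTERNAL,cv2.CHAIN_APPROX_NONE); return max(cs,key=cv2.contourArea)
def inr(lo,hi): return cv2.inRange(hsv,np.array(lo),np.array(hi))
def rectw(ct,z,name):
    w=cast(ct.reshape(-1,2),z,c)[:,:2].astype(np.float32)*1000
    r=cv2.minAreaRect(w); print(name,np.round(r[0],1),np.round(r[1],1),round(r[2],1)); return r
def circw(ct,z,name):
    w=cast(ct.reshape(-1,2),z,c)[:,:2].astype(np.float32)*1000
    e=cv2.fitEllipse(w); print(name,np.round(e[0],1),np.round(e[1],1)); return e
rectw(blob(inr((8,150,80),(25,255,255)),(310,140,400,210)),.022,"tray")
rectw(blob(inr((0,0,0),(179,255,75)),(180,145,240,210)),.025,"plate")
rectw(blob(inr((95,40,40),(120,255,255)),(260,195,330,265)),.012,"foot")
circw(blob(inr((95,130,40),(125,255,255)),(405,195,460,250)),.012,"dishblue")
circw(blob(inr((0,0,0),(179,255,75)),(120,198,154,234)),.014,"pocket")
rectw(blob(inr((95,40,60),(120,255,255)),(105,185,170,245)),.014,"carrier")
P=cloud(c)
for z in (.08,.15,.3,.5): 
    q=P[(P[...,2]>z)&(P[...,0]>.35)&(P[...,0]<1.2)]
    print(z,[ (round(a,2),round(float(q[(abs(q[:,1]-a)<.025),0].min()),3)) for a in np.arange(-.45,.55,.1) if (abs(q[:,1]-a)<.025).any()])
E
python3 m.py
```

```text
tray [ 583.1 -179.1] [159.7 109.4] 76.6
plate [585.4 193.5] [100.3  99.1] 3.8
foot [450.2 -18.6] [96.2 97.6] 29.3
dishblue [ 450.9 -365.4] [88.4 93.2]
pocket [496.3 385.4] [73.5 74. ]Traceback (most recent call last):
  File "m.py", line 19, in <module>
    rectw(blob(inr((95,40,60),(120,255,255)),(105,185,170,245)),.014,"carrier")
          ~~~~^^^^^^^^^^^^^^^^^^^^^^^^^^^^^^^^^^^^^^^^^^^^^^^^^
  File "m.py", line 6, in blob
    cs,_=cv2.findContours(m,cv2.RETR_EXTERNAL,cv2.CHAIN_APPROX_NONE); return max(cs,key=cv2.contourArea)
                                                                             ~~~^^^^^^^^^^^^^^^^^^^^^^^^
ValueError: max() iterable argument is empty
```

Clearances are fine: the monitor and box start at x≥0.69. Moving above the spindle for a close wrist view.

```bash
cat >> h.py <<'E'
from cell import robot, solver, imaging
R=np.array([[1,0,0],[0,-1,0],[0,0,-1.]])
def snap(n,tag):
    c=imaging.calibration(n); p,d=imaging.camera(n)
    c=dict(p=p,d=d,K=c["K"],k1=c["k1"],T=c["T"]); np.savez(f"pics/{tag}.npz",**c); cv2.imwrite(f"pics/{tag}.png",p[:,:,::-1]); return c
def st():
    s=robot.get_state(); print("t %.2f"%s["time_s"],np.round(s["tool_pos"],4),"w %.4f"%s["width"],"F",np.round(s["wrist_force"],1)); return s
E
python3 - <<'E'
from h import *
robot.move_to([.449,-.0185,.25],R); st(); snap("wrist","w1"); st()
E
```

```text
t 2.25 [ 0.4491 -0.019   0.25  ] w 0.0854 F [-0.   0.3  0.7]
t 2.30 [ 0.4491 -0.0191  0.25  ] w 0.0854 F [-0.1  0.3 -0.3]
```

View pics/w1.png

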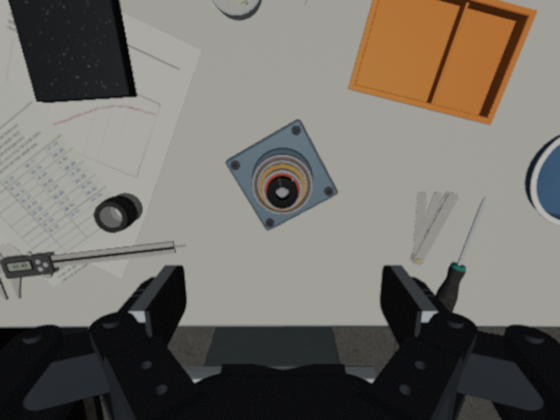

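The wrist view shows the stack centred near (282,188) on its foot plate (corners (228,165), (298,122), (336,188), (267,228)), well between the fingers. Next I fit it.

```bash
python3 - <<'E'
from h import *
c=dict(np.load("pics/w1.npz")); p=c["p"]; hsv=cv2.cvtColor(p,cv2.COLOR_RGB2HSV)
cv2.imwrite("pics/w1z.png",cv2.resize(p[110:240,215:350,::-1],None,fx=4.5,fy=4.5,interpolation=cv2.INTER_CUBIC))
def blob(m,box):
    x0,y0,x1,y1=box; q=np.zeros_like(m); q[y0:y1,x0:x1]=m[y0:y1,x0:x1]
    return max(cv2.findContours(q,cv2.RETR_EXTERNAL,cv2.CHAIN_APPROX_NONE)[0],key=cv2.contourArea).reshape(-1,2)
m=cv2.inRange(hsv,(95,40,40),(120,255,255)); b=blob(m,(215,110,350,240))
r=cv2.minAreaRect((cast(b,.012,c)[:,:2]*1000).astype(np.float32)); print("foot",r)
k=cv2.inRange(hsv,(0,0,0),(179,255,60)); b=blob(k,(260,165,305,215)); w=cast(b,.092,c)[:,:2]*1000
print("collar",cv2.fitEllipse(w.astype(np.float32)),b.min(0),b.max(0))
o=cv2.inRange(hsv,(0,0,130),(179,255,255)); 
P=cloud(c); q=P[150:225,240:325].reshape(-1,3)
for lo,hi in ((.085,.1),(.072,.084),(.06,.072),(.048,.06)):
    s=q[(q[:,2]>lo)&(q[:,2]<hi)]; print(lo,len(s), np.round((s.min(0)+s.max(0))/2*1000,1), np.round((s.max(0)-s.min(0))*1000,1)) if len(s) else 0
E
```

```text
foot ((451.005859375, -17.86896514892578), (96.55780792236328, 96.44739532470703), 29.235057830810547)
collar ((451.344482421875, -17.728412628173828), (27.501781463623047, 29.802845001220703), 91.65565490722656) [267 176] [296 207]
0.085 771 [450.2 -17.5  89. ] [30.1 29.3  7.9]
0.072 510 [450.3 -17.6  78.1] [39.7 38.5 11.8]
0.06 435 [450.3 -17.5  66.3] [47.  47.8 11.2]
0.048 1125 [450.5 -17.4  53.8] [63.2 62.3 11.3]
```

View pics/w1z.png

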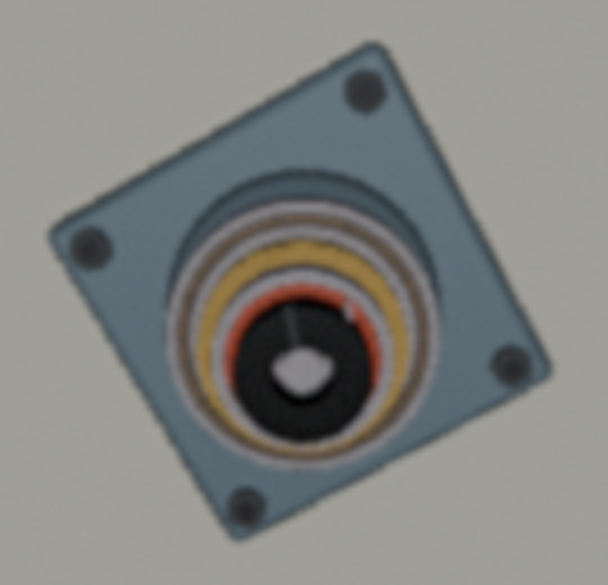

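The foot plate, collar and depth layers agree on (0.4505, -0.0176). Grasping the collar with the fingertips just above the bearing's upper face.

```bash
cat >> h.py <<'E'
S=np.array([.4505,-.0176])
def pick(tcpz,w,sq,xy=S):
    robot.set_gripper(w); robot.move_l([*xy,.13 if tcpz>.06 else .12],R,max_speed=.15)
    hit=robot.move_l([*xy,tcpz],R,max_speed=.05,force_limit=10); s=st()
    if hit: print("HIT on descent"); return False
    robot.set_gripper(0.0,sq); st()
    robot.move_l([*xy,tcpz+.012],R,max_speed=.04); robot.move_l([*xy,.22],R,max_speed=.2); s=st(); return True
E
python3 - <<'E'
from h import *
pick(.0785,.052,40); snap("wrist","w2"); snap("side","s2")
E
```

```text
t 4.87 [ 0.4507 -0.0176  0.0788] w 0.0519 F [-0.6  0.1  0.4]
t 5.21 [ 0.4507 -0.0176  0.079 ] w 0.0278 F [-1.5 -0.1  5.5]
t 6.46 [ 0.4499 -0.0175  0.219 ] w 0.0284 F [ 0.1  0.6 -0.9]
```

View pics/w2.png

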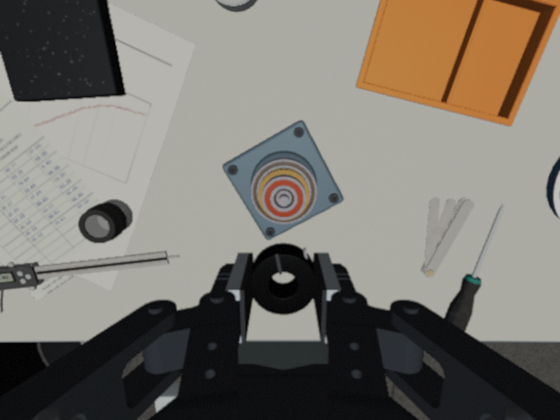

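The collar is held in the jaws (285,278), and the bearing with its red seal remains on the spindle (284,198). Moving to the tray.

```bash
python3 - <<'E'
from h import *
robot.move_to([.590,-.149,.2],R); st(); c=snap("wrist","w3"); p=c["p"]
hsv=cv2.cvtColor(p,cv2.COLOR_RGB2HSV); m=cv2.inRange(hsv,(8,150,60),(25,255,255))
b=max(cv2.findContours(m,cv2.RETR_EXTERNAL,cv2.CHAIN_APPROX_NONE)[0],key=cv2.contourArea).reshape(-1,2)
r=cv2.minAreaRect((cast(b,.022,c)[:,:2]*1000).astype(np.float32)); print(r, np.round(cv2.boxPoints(r),1).tolist())
E
```

```text
t 7.35 [ 0.5892 -0.1482  0.1996] w 0.0278 F [ 0.1  1.  -0.1]
((582.29052734375, -178.20318603515625), (158.074951171875, 111.28213500976562), 76.5303726196289) [[509.79998779296875, -242.10000610351562], [618.0, -268.0], [654.7999877929688, -114.30000305175781], [546.5999755859375, -88.4000015258789]]
```

View pics/w3.png

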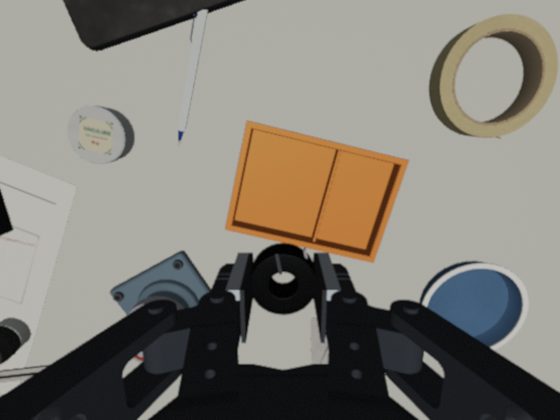

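The tray's outline runs (248,122)–(408,160)–(373,261)–(227,230), and its fit agrees with the top camera to 1 mm. The bay centre is (0.5895, -0.148). Placing the collar.

```bash
cat >> h.py <<'E'
def place(xy,tcpz,wopen,top=.2):
    robot.move_l([*xy,tcpz+.02],R,max_speed=.15)
    robot.dwell(.15)
    hit=robot.move_l([*xy,tcpz-.003],R,max_speed=.02,force_limit=5); s=st(); print("touch",hit,"expected",tcpz)
    robot.set_gripper(wopen); st()
    robot.move_l([*xy,tcpz+.03],R,max_speed=.06); robot.move_l([*xy,top],R,max_speed=.2); st()
E
python3 - <<'E'
from h import *
place([.5895,-.148],.0037,.05); snap("wrist","w4")
E
```

```text
t 9.78 [ 0.5894 -0.148   0.0041] w 0.0284 F [-0.4  0.   6.3]
touch True expected 0.0037
t 10.12 [ 0.5889 -0.1478  0.0033] w 0.0500 F [-1.2  0.6 -0.2]
t 11.76 [ 0.5889 -0.1478  0.1987] w 0.0500 F [ 0.  -0.6 -0.8]
```

View pics/w4.png

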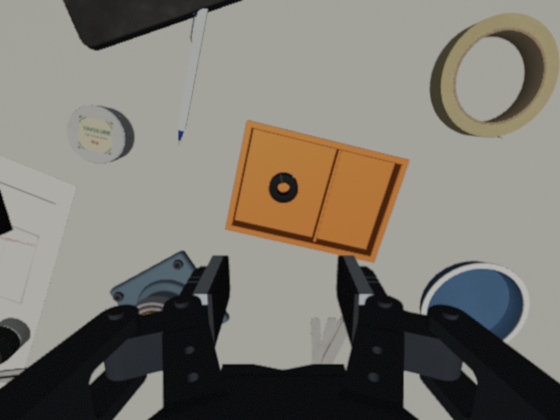

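The collar lies flat at (284,187), in the middle of the larger compartment. I'll use this view's depth to see how far back the tips stand at 50 mm opening.

```bash
python3 - <<'E'
from h import *
for f,t in (("w4",(.5889,-.1478,.1987)),("w3",(.5892,-.1482,.1996)),("w1",(.4491,-.0191,.25))):
    c=dict(np.load(f"pics/{f}.npz")); Q=cloud(c)-np.array(t)
    q=Q[(np.abs(Q[...,2])<.04)&(np.abs(Q[...,1])<.06)&(np.abs(Q[...,0])<.03)&(Q[...,2]>-.03)]
    for s in (1,-1):
        z=q[(q[:,1]*s>.01)]
        print(f,len(z),np.round(np.percentile(z[:,2],[0,1,2,5,10])*1000,1) if len(z) else 0)
E
```

```text
w4 2116 [ 1.9  3.6  5.1  7.3 10.5]
w4 2143 [ 1.6  4.   5.1  7.6 10.4]
w3 2215 [-1.4  2.2  3.8  6.8  9.6]
w3 2087 [-1.6  2.7  4.4  6.8  9.8]
w1 2080 [11.4 12.7 13.7 15.5 17.7]
w1 2101 [11.3 12.8 13.5 15.5 17.5]
```

Tip setback: about 3–4 mm at 50 mm opening and 12.5 mm fully open. Next, the bearing.

```bash
python3 - <<'E'
from h import *
robot.set_gripper(.062)
robot.move_to([*S,.22],R)
pick(.0652,.062,45); snap("wrist","w5")
robot.move_to([.451,-.365,.2],R); st(); c=snap("wrist","w6")
E
```

```text
t 15.29 [ 0.4507 -0.0176  0.0654] w 0.0620 F [-0.2  0.2  0.4]
t 15.64 [ 0.4507 -0.0176  0.0658] w 0.0378 F [-2.1 -0.4  7.8]
t 16.96 [ 0.4499 -0.0175  0.2189] w 0.0380 F [-0.2 -0.1 -1. ]
t 18.32 [ 0.4514 -0.364   0.2   ] w 0.0382 F [ 0.2  0.6 -1.3]
```

View pics/w5.png

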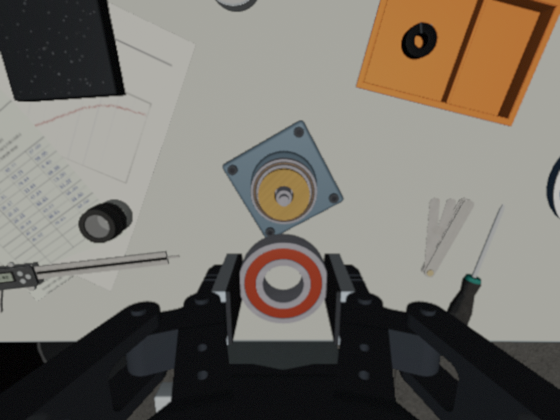

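View pics/w6.png

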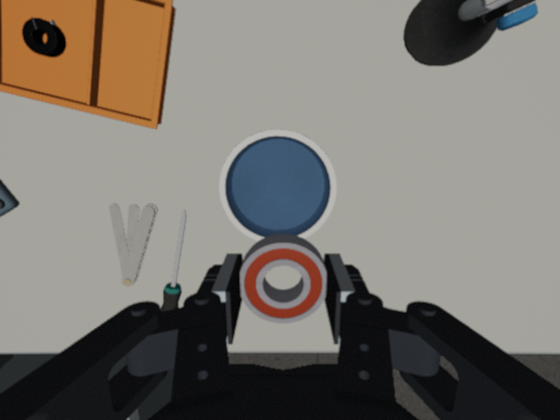

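The bearing is held level (283,283) and the brass spacer is next on the spindle. The dish rim spans u 219–337 with its top at v=130.

```bash
python3 - <<'E'
from h import *
c=dict(np.load("pics/w6.npz")); hsv=cv2.cvtColor(c["p"],cv2.COLOR_RGB2HSV)
m=cv2.inRange(hsv,(95,100,40),(125,255,255)); m[:120]=0;m[245:]=0;m[:,:215]=0;m[:,345:]=0
b=max(cv2.findContours(m,cv2.RETR_EXTERNAL,cv2.CHAIN_APPROX_NONE)[0],key=cv2.contourArea).reshape(-1,2)
b=b[b[:,1]<225]
for z in (.022,.004):
    w=cast(b,z,c)[:,:2]*1000; A=np.c_[2*w,np.ones(len(w))]; x=np.linalg.lstsq(A,(w**2).sum(1),rcond=None)[0]
    print(z,x[:2],2*np.sqrt(x[2]+(x[:2]**2).sum()))
E
```

```text
0.022 [ 451.82969794 -358.37486437] 100.55955104683079
0.004 [ 447.85155497 -358.0776191 ] 106.22248420211331
```

```bash
python3 - <<'E'
from h import *
c=dict(np.load("pics/top0.npz"))
print(np.round(cast([[432.1,224],[409.3,224],[455,224],[432,201],[432,247]],.022,c)*1000,1))
P=cloud(c)
m=(P[...,2]>.016)&(P[...,2]<.04); m[:190]=0;m[262:]=0;m[:,:400]=0;m[:,470:]=0
q=P[m]; print(len(q),np.percentile(q,[1,99],axis=0).round(4))
c=dict(np.load("pics/w6.npz")); P=cloud(c); m=(P[...,2]>.015)&(P[...,2]<.03); m[225:]=0;m[:115]=0;m[:,:205]=0;m[:,350:]=0
q=P[m]; q=q[np.hypot(q[:,0]-.452,q[:,1]+.359)<.065]; print(len(q),np.percentile(q,[1,99],axis=0).round(4))
E
```

```text
[[ 450.7 -360.6   22. ]
 [ 452.6 -303.6   22. ]
 [ 448.7 -418.    22. ]
 [ 508.6 -364.3   22. ]
 [ 393.5 -356.5   22. ]]
388 [[ 0.3957 -0.4153  0.0164]
 [ 0.5088 -0.3026  0.028 ]]
1851 [[ 0.4154 -0.415   0.0154]
 [ 0.5091 -0.3009  0.023 ]]
```

The rim outlines from both cameras give a dish centre of (0.4515, -0.359); the first blue-mask value was biased by the shaded edge. Placing the bearing.

```bash
python3 - <<'E'
from h import *
place([.4515,-.359],.0038,.058); snap("wrist","w7")
robot.set_gripper(.07)
robot.move_to([*S,.22],R)
E
```

```text
t 20.76 [ 0.4514 -0.3589  0.0039] w 0.0379 F [-0.5  0.5  5.4]
touch True expected 0.0038
t 21.09 [ 0.451  -0.3586  0.0032] w 0.0579 F [-0.6  0.2 -0.8]
t 22.73 [ 0.451  -0.3586  0.1988] w 0.0579 F [-0.1 -0.2 -0.9]
```

View pics/w7.png

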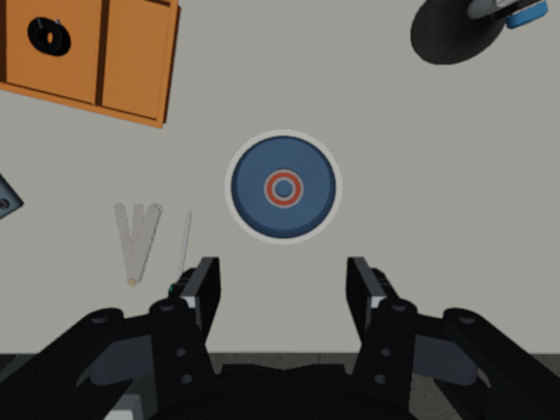

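The bearing lies flat in the middle of the dish (284,188). Now the spacer.

```bash
python3 - <<'E'
from h import *
ok=pick(.0525,.070,60); snap("wrist","w8")
if ok:
    robot.move_to([.5855,.1935,.2],R); st(); c=snap("wrist","w9")
E
```

```text
t 26.88 [ 0.4507 -0.0176  0.0527] w 0.0699 F [-0.1 -0.2 -0.4]
t 27.24 [ 0.4507 -0.0177  0.0532] w 0.0453 F [-3.6  1.2 12.6]
t 28.62 [ 0.4499 -0.0175  0.2189] w 0.0451 F [-0.3 -0.9 -1.7]
t 29.66 [0.5852 0.1924 0.1999] w 0.0454 F [ 0.  -0.  -2.2]
```

View pics/w8.png

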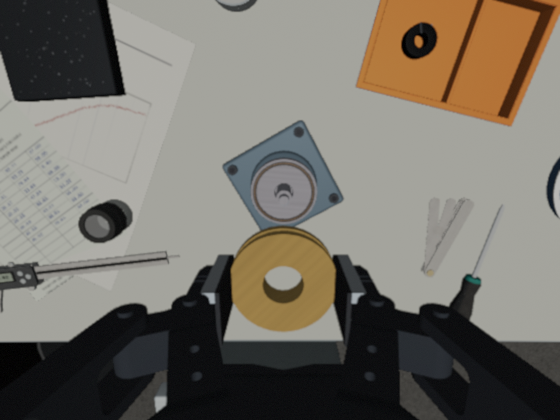

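View pics/w9.png

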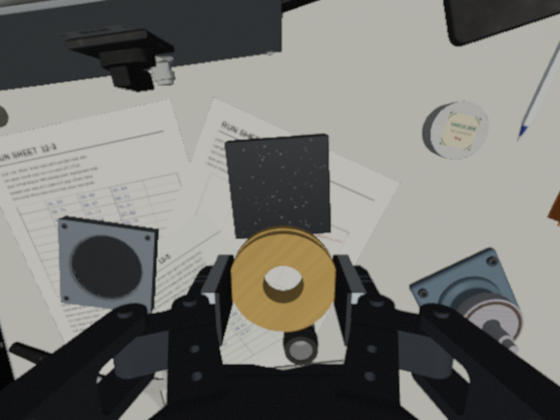

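The spacer is held level with the disc left on the spindle. The plate's corners are at about (227,141), (327,134), (331,233) and (235,238), the last edge partly behind the spacer.

```bash
python3 - <<'E'
from h import *
c=dict(np.load("pics/w9.npz")); p=c["p"]
m=cv2.inRange(cv2.cvtColor(p,cv2.COLOR_RGB2HSV),(0,0,0),(179,255,75)); m[:120]=0;m[245:]=0;m[:,:215]=0;m[:,345:]=0
b=max(cv2.findContours(m,cv2.RETR_EXTERNAL,cv2.CHAIN_APPROX_NONE)[0],key=cv2.contourArea).reshape(-1,2)
r=cv2.minAreaRect((cast(b,.025,c)[:,:2]*1000).astype(np.float32)); print(r)
cv2.imwrite("pics/w9z.png",cv2.resize(p[120:250,210:350,::-1],None,fx=4.5,fy=4.5,interpolation=cv2.INTER_CUBIC))
P=cloud(c); k=(P[...,2]>.02)&(P[...,2]<.03)&(P[...,0]>.5)&(P[...,0]<.66)&(P[...,1]>.12)&(P[...,1]<.26)
q=P[k][:,:2]; print(len(q),cv2.minAreaRect((q*1000).astype(np.float32)))
E
```

```text
((587.3256225585938, 196.16964721679688), (99.92098999023438, 96.8649673461914), 3.8742778301239014)
9445 ((586.46826171875, 196.2822265625), (99.9323501586914, 100.24784088134766), 3.755713701248169)
```

View pics/w9z.png

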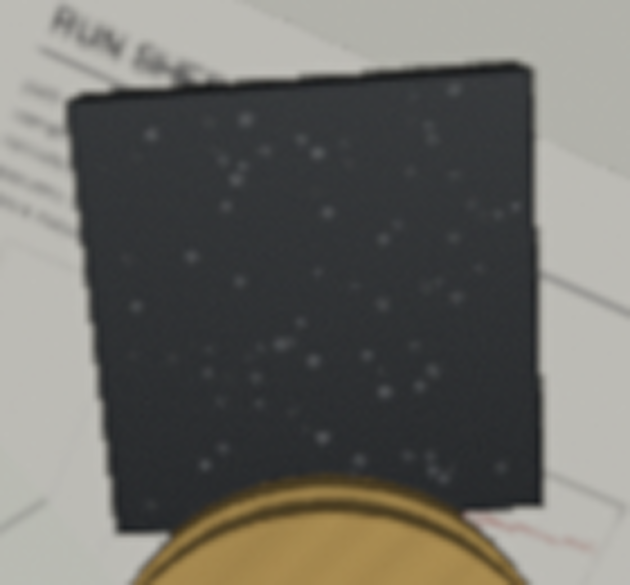

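```bash
python3 - <<'E'
from h import *
place([.5863,.1957],.0243,.066); snap("wrist","w10")
robot.set_gripper(.085)
robot.move_to([*S,.22],R); snap("wrist","w11")
E
```

```text
t 31.97 [0.5862 0.1957 0.0244] w 0.0457 F [-1.4  0.7  5.1]
touch True expected 0.0243
t 32.30 [0.5855 0.1955 0.0235] w 0.0659 F [-0.1 -0.6 -0.3]
t 33.83 [0.5857 0.1955 0.1986] w 0.0664 F [-0.2  0.3 -1. ]
```

View pics/w10.png

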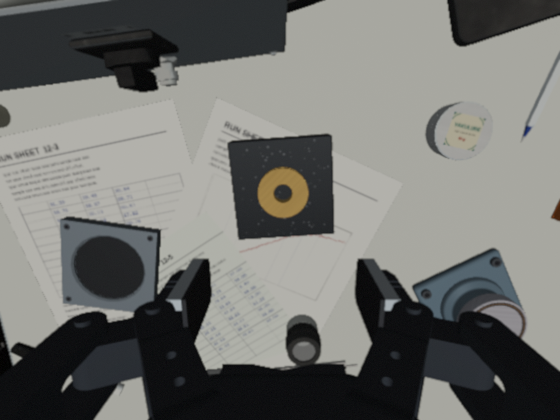

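View pics/w11.png

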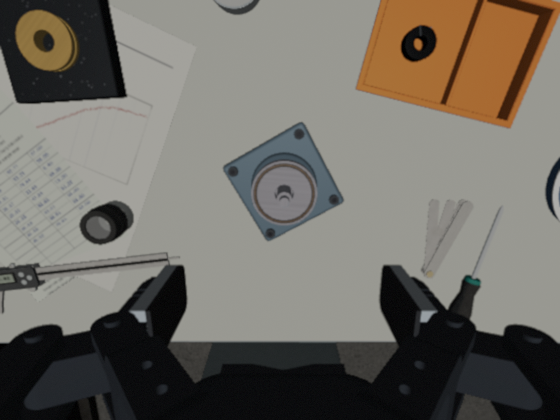

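The spacer lies flat on the plate at (283,193) and only the disc is left on the spindle (284,192). I'll measure the spacer's centring numerically before moving on.

```bash
python3 - <<'E'
from h import *
c=dict(np.load("pics/w10.npz")); hsv=cv2.cvtColor(c["p"],cv2.COLOR_RGB2HSV)
big=lambda m:max(cv2.findContours(m,cv2.RETR_EXTERNAL,cv2.CHAIN_APPROX_NONE)[0],key=cv2.contourArea).reshape(-1,2)
m=cv2.inRange(hsv,(12,80,60),(35,255,255)); m[:140]=0;m[240:]=0;m[:,:230]=0;m[:,340:]=0
print("spacer",cv2.fitEllipse((cast(big(m),.037,c)[:,:2]*1000).astype(np.float32)))
P=cloud(c); k=(P[...,2]>.02)&(P[...,2]<.045)&(P[...,0]>.5)&(P[...,0]<.66)&(P[...,1]>.12)&(P[...,1]<.26)
print("plate",cv2.minAreaRect((P[k][:,:2]*1000).astype(np.float32)))
# carrier pocket from this view
m=cv2.inRange(hsv,(0,0,0),(179,255,70)); m[:228]=0;m[305:]=0;m[:,:66]=0;m[:,152:]=0
m=cv2.morphologyEx(m,cv2.MORPH_OPEN,np.ones((5,5)))
print("pocket",cv2.fitEllipse((cast(big(m),.010,c)[:,:2]*1000).astype(np.float32)))
E
```

```text
spacer ((586.1964721679688, 195.98097229003906), (48.3979606628418, 49.54731369018555), 88.52346801757812)
plate ((586.15771484375, 196.24697875976562), (100.41519927978516, 100.04789733886719), 3.9725399017333984)
pocket ((495.036865234375, 386.7552490234375), (74.51001739501953, 74.89030456542969), 28.28348159790039)
```

Spacer centred within 0.3 mm. Now the disc, gripped high enough that the tips stay above the carrier's face.

```bash
python3 - <<'E'
from h import *
ok=pick(.039,.085,90); snap("wrist","w12")
if ok:
    robot.move_to([.495,.3865,.2],R); st(); c=snap("wrist","w13")
    hsv=cv2.cvtColor(c["p"],cv2.COLOR_RGB2HSV)
    P=cloud(c); k=(P[...,2]>.0085)&(P[...,2]<.03)&(P[...,0]>.47)&(P[...,0]<.57)&(P[...,1]>.32)&(P[...,1]<.46)
    print("carrier", P[k].min(0),P[k].max(0))
E
```

```text
t 38.06 [ 0.4506 -0.0176  0.0392] w 0.0855 F [-0.5  0.6 -0.3]
t 38.44 [ 0.4507 -0.0177  0.0403] w 0.0604 F [-7.3  0.1 25.2]
t 39.88 [ 0.4499 -0.0175  0.2189] w 0.0601 F [ 0.2  0.3 -4.5]
t 41.44 [0.4955 0.3854 0.2001] w 0.0597 F [ 1.  -0.4 -3.5]
carrier [0.47000701 0.329943   0.00850059] [0.55195003 0.44078953 0.01551956]
```

View pics/w12.png

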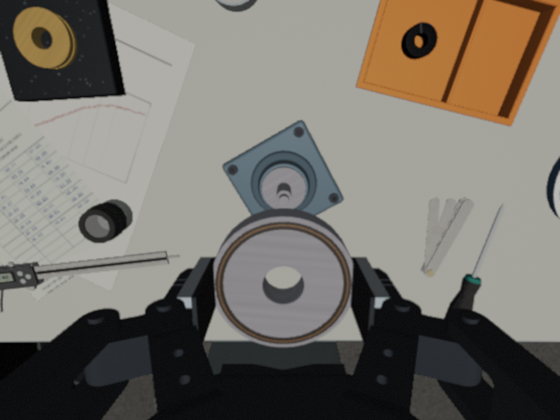

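View pics/w13.png

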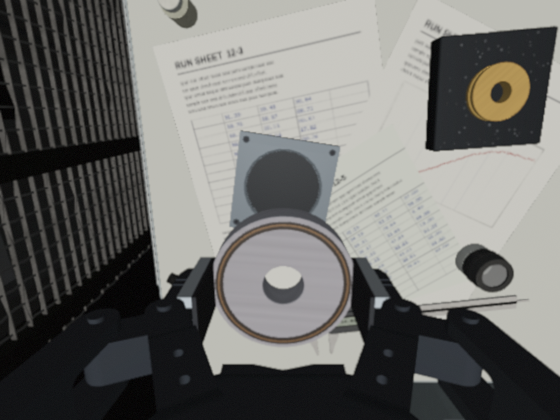

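The disc is held level (283,283). The carrier and the pocket's far half are visible around (284,185). I'll fit the pocket and check the disc's centring in the grip.

```bash
python3 - <<'E'
from h import *
c=dict(np.load("pics/w13.npz")); hsv=cv2.cvtColor(c["p"],cv2.COLOR_RGB2HSV)
m=cv2.inRange(hsv,(0,0,0),(179,255,72)); m[:145]=0;m[206:]=0;m[:,:240]=0;m[:,328:]=0
m=cv2.morphologyEx(m,cv2.MORPH_OPEN,np.ones((5,5)))
b=max(cv2.findContours(m,cv2.RETR_EXTERNAL,cv2.CHAIN_APPROX_NONE)[0],key=cv2.contourArea).reshape(-1,2); b=b[b[:,1]<203]
for z in (.010,.012,.014):
    w=cast(b,z,c)[:,:2]*1000; A=np.c_[2*w,np.ones(len(w))]; x=np.linalg.lstsq(A,(w**2).sum(1),rcond=None)[0]
    print(z,x[:2],2*np.sqrt(x[2]+(x[:2]**2).sum()))
# disc in hand, via depth: top face
P=cloud(c); k=(P[...,2]>.2)&(P[...,2]<.225); k[:215]=0;k[350:]=0;k[:,:205]=0;k[:,362:]=0
q=P[k]; print(len(q))
g=cv2.inRange(hsv,(0,0,95),(179,70,255)); cv2.imwrite("pics/g.png",g)
# bore ellipse centre & outer track ring (brown) centre
tr=cv2.inRange(hsv,(5,60,40),(20,255,190)); tr[:215]=0; tr[350:]=0; tr[:,:210]=0; tr[:,356:]=0
ys,xs=np.nonzero(tr); print(len(xs),xs.min(),xs.max(),ys.min(),ys.max())
zt=.2001+.0137  # top face height
w=cast(np.c_[xs,ys],zt,c)[:,:2]*1000; A=np.c_[2*w,np.ones(len(w))]; x=np.linalg.lstsq(A,(w**2).sum(1),rcond=None)[0]
print("disc",x[:2],2*np.sqrt(x[2]+(x[:2]**2).sum()))
E
```

```text
0.01 [490.36637814 385.67170477] 71.54177863368712
0.012 [490.82569502 385.67194559] 71.11046755770825
0.014 [491.28501189 385.67218641] 70.67915648172377
15467
1372 217 349 224 342
disc [495.50317466 385.73092325] 55.73437304915306
```

The half-arc fit gives x = 490.7, but w10, the top view and the carrier's depth outline give 495. To settle it, I'll overlay both circle candidates on the image.

```bash
python3 - <<'E'
from h import *
def proj(X,c):
    T=np.array(c["T"]); p=(X-T[:3,3])@T[:3,:3]; n=np.c_[p[:,0]/-p[:,2],-p[:,1]/-p[:,2]]
    n=n*(1+float(c["k1"])*(n**2).sum(1))[:,None]; K=c["K"]; return np.c_[n[:,0]*K[0,0]+K[0,2],n[:,1]*K[1,1]+K[1,2]]
a=np.linspace(0,2*np.pi,200)
out=[]
for f,(x0,y0,x1,y1) in (("w13",(215,120,355,225)),("w10",(40,205,180,310))):
    c=dict(np.load(f"pics/{f}.npz")); s=5.5
    im=cv2.resize(c["p"][y0:y1,x0:x1,::-1],None,fx=s,fy=s,interpolation=cv2.INTER_CUBIC)
    for (cx,cy),col in (((.495,.386),(0,255,0)),((.4907,.3857),(0,0,255))):
        for r,z in ((.038,.010),(.040,.014)):
            uv=(proj(np.c_[cx+r*np.cos(a),cy+r*np.sin(a),np.full(200,z)],c)-[x0,y0]+.5)*s
            cv2.polylines(im,[uv.astype(np.int32)],True,col,1)
    cv2.imwrite(f"pics/{f}o.png",im)
E
```

```text
(no output)
```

View pics/w13o.png

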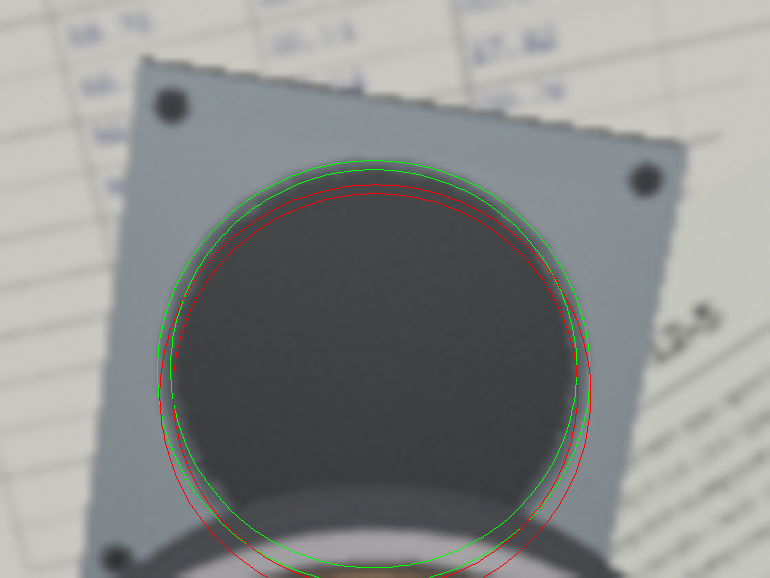

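View pics/w10o.png

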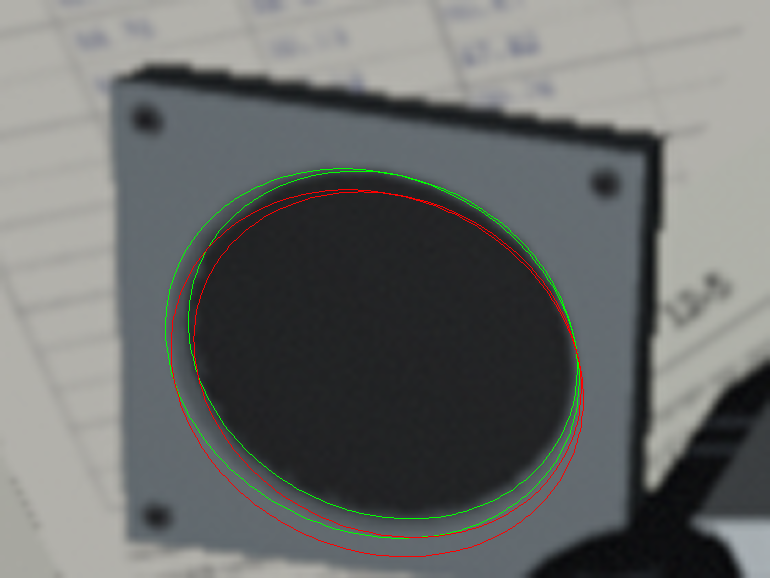

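The green circle at (0.495, 0.386) follows the pocket's edge in both views, so the half-arc fit was wrong. Seating the disc there.

```bash
python3 - <<'E'
from h import *
place([.495,.386],.0102,.084); snap("wrist","w14")
robot.move_to([.40,.05,.40],R); st(); snap("top","t14"); snap("side","s14")
c=dict(np.load("pics/t14.npz"));cv2.imwrite("pics/t14z.png",cv2.resize(c["p"][130:270,95:465,::-1],None,fx=2.1,fy=2.1,interpolation=cv2.INTER_CUBIC))
E
```

```text
t 43.83 [0.4949 0.3859 0.0107] w 0.0597 F [-0.2 -0.1  5.1]
touch True expected 0.0102
t 44.19 [0.4942 0.3855 0.0097] w 0.0838 F [-0.8 -1.   0.2]
t 45.80 [0.4945 0.3857 0.1987] w 0.0837 F [ 1.4  0.2 -0.7]
t 47.34 [0.4003 0.0504 0.3994] w 0.0839 F [ 0.1 -0.3  0.1]
```

View pics/w14.png

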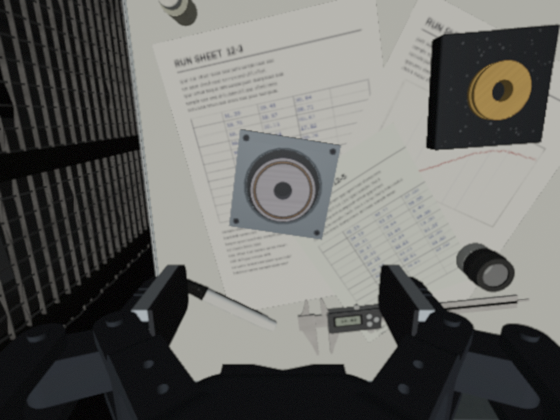

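View pics/t14z.png

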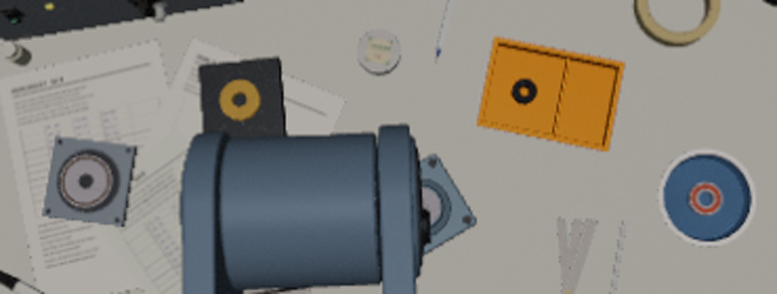

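The disc sits inside the pocket at (283,188) with a dark gap all round, and the top view shows all four parts in place. As a last check I'll measure the disc's height, tilt and centre.

```bash
python3 - <<'E'
from h import *
c=dict(np.load("pics/w14.npz")); P=cloud(c)
k=(np.hypot(P[...,0]-.495,P[...,1]-.386)<.03)&(np.hypot(P[...,0]-.495,P[...,1]-.386)>.012)
q=P[k]; a=np.linalg.lstsq(np.c_[q[:,:2]-[.495,.386],np.ones(len(q))],q[:,2],rcond=None)[0]; print("disc top z, slopes",a[2],a[:2])
k2=(np.hypot(P[...,0]-.495,P[...,1]-.386)<.053)&(np.hypot(P[...,0]-.495,P[...,1]-.386)>.043); print("carrier z",np.nanmedian(P[k2][:,2]))
t=(P[...,2]>.019)&(np.hypot(P[...,0]-.495,P[...,1]-.386)<.045); print("disc centre",cv2.minEnclosingCircle((P[t][:,:2]*1000).astype(np.float32)))
E
```

```text
disc top z, slopes 0.1609868694964678 [ 6.29992603 -0.00634792]
carrier z 0.24397678070429923
disc centre ((495.1314392089844, 385.9879150390625), 44.979461669921875)
```

```bash
python3 - <<'E'
from h import *
c=dict(np.load("pics/w14.npz")); P=cloud(c); P=P[np.nan_to_num(P[...,2],nan=9)<.06]
r=np.hypot(P[:,0]-.495,P[:,1]-.386)
q=P[(r<.03)&(r>.012)]; a=np.linalg.lstsq(np.c_[q[:,:2]-[.495,.386],np.ones(len(q))],q[:,2],rcond=None)[0]; print("disc top z, slopes",a[2],a[:2])
print("carrier z",np.median(P[(r<.053)&(r>.043)][:,2]))
t=(P[:,2]>.0195)&(r<.045); print("disc",cv2.minEnclosingCircle((P[t][:,:2]*1000).astype(np.float32)))
E
```

```text
disc top z, slopes 0.02303761262210195 [ 0.00152952 -0.00019026]
carrier z 0.012930697143244518
disc ((494.27496337890625, 386.4307861328125), 32.035804748535156)
```

The disc stands 10.1 mm proud of the carrier and level, so it is seated. Handing in.

```bash
python3 - <<'E'
from cell import sign_off
print(sign_off())
E
```

```text
the job is handed in; nothing more can be done
None
```

The stack is stripped from the top down and all four parts are placed, released and handed in at about 47 s of the 104 s. Each was lowered slowly until it touched, within 0.5 mm of the expected height, then let go.

| Part | Where it is | Last check |
|---|---|---|
| Clamp collar | Larger (+y) tray compartment | Lies flat near the middle in the pictures |
| Ball bearing | Cleaning dish | Lies flat in the middle in the pictures |
| Brass spacer | Granite plate | 0.3 mm from the plate's centre |
| Steel disc | Carrier pocket | 10.1 mm proud of the carrier (10 mm nominal), tilt under 0.1°, about 1 mm off centre |

Three measurements disagreed along the way:
- **Dish centre:** my first colour-mask value was about 6 mm off in y because of shading. I used the rim outline, on which the top and wrist cameras agreed.
- **Pocket centre:** a circle fit on the half-hidden pocket was about 4 mm off in x. I rejected it after checking against two other views and an overlay.
- **Final disc check:** the first run included gripper pixels and gave nonsense, so I repeated it with those filtered out.

The largest wrist force I read was about 26 N, while closing on the disc (limit 120 N). The last top view shows all four parts in place, with the arm clear of everything.

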